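# Unlatch the sample bay and open its guard gate

## Robot

A 6-joint arm with a two-finger parallel gripper is mounted at the origin on a cart in front of the work surface, level with it; the furniture and walls round the work are solid. World frame = base frame: x ahead of the robot, y to its left, z up, the work surface at z = 0. Lengths are in mm, angles in rad, forces in N, time in s.
With the tool pointing down it reaches from about 300 to 775 mm from the base axis. Payload 14.6 kg.
Tool frame: the origin (TCP) lies on the centre line of the jaws, within the pads' length; the fingertips stand 19 mm ahead of it and the grasp point (between the pads) is the TCP (bot.tip_reach is the distance from the TCP to the fingertips, in mm); z points along the fingers, y is the line along which they close (so a half turn about z gives the same grasp; the last joint's range is limited). The gripper opens to 85 mm and grips with 20 to 120 N. Pads are 22 mm wide; open, the fingers measure 114 mm over their backs; the gripper's body (76 mm by 85 mm) begins 54 mm behind the grasp point. The pads swing forward as they close: fully open they stand 13 mm farther back than shut.
Start: joints at [1.103, 0.3, 1.521, -0, 1.321, -0.067], TCP at [214.582, 506.403, 250.281] pointing down, gripper open.
Joint ranges: [-3.03, 3.03], [-0.79, 2.21], [0.23, 2.52], [-1.04, 4.18], [0, 3.07], [-2.55, 2.55]. Speed limits (rad/s): [2.22, 2.22, 2.57, 3.14, 3.14, 3.14].

## Interface

Orientations are given as a unit quaternion [w, x, y, z].
In Python, from rig import bot gives the robot as it stands. Calls block until the motion is done:
- bot.move_to(position, orientation): joint-space move of the TCP to a pose.
- bot.servo_line(position, attitude=None, speed=150, until_force=None): straight line of the TCP; attitude=None keeps the orientation; speed is the mean speed in mm/s. With until_force (N) it stops when the force on the tool has changed by that much, and returns True; else False.
- bot.move_joints(angles): joint-space move.
- bot.move_gripper(opening, grip_force=None): finger opening in mm; grip_force is the grip in N (None keeps the last); returns when the fingers have stopped.
- bot.dwell(seconds).
- bot.ik(position, orientation): joint angles nearest the present ones, or None.
- bot.read_state(): the state.
- bot.read_camera(name): name is "scene" or "top" or "wrist"; returns a dict with "image" (400x640x3 uint8, blue, green, red), "depth" (400x640 float32, mm along the optical axis (not along the pixel's ray), 0 where there is no reading), "fovy" (degrees; the focal length in pixels is half the picture's height over the tangent of half this angle, whatever the lens; pixels are square), "cx", "cy" (the principal point, pixels), "k1" (the pictures are not rectified: a ray, as slopes to the right and down, at radius r is drawn at 1 + k1 r^2 times it, then the intrinsics apply), "eye" and "attitude" of the camera in the world; the wrist camera has in their place "mount" (4x4, takes a point from camera to tool coordinates, whose origin is the TCP and whose axes are the flange's). Camera axes: x right, y down, z forward; pixel columns grow to the right and rows downward; lengths in mm; the calibration is good to about 2 mm. A picture is of the moment at which its call begins: read the wrist's pose just before it.
A pose or a line that the arm cannot do raises bot.MotionError and nothing moves.
- bot.finish_job(): hands the job in; it is judged then, once.
The state is a dict: "clock": time; "joint_positions": joint angles; "qvel": joint speeds; "effort": joint torques, N m; "ee_pos": TCP position; "tool_rot": TCP orientation; "ft_force": force on the tool from outside, world axes, zero at the start; "moment": the same for the moment, N m; "grip_width": finger opening in mm; "grip_force": force on a finger pad.
Only numpy, scipy, OpenCV 4.12 (cv2) and the standard library are available. Lean on these libraries where they do the work, as an engineer would, in place of code of your own. Each camera call takes 0.05 s, during which the arm holds its last target. There are 200 camera calls.

## Task

Open the guard gate of the sample bay so that the bottle inside can be reached: lift the latch bar by its red ball until it clears its catch, swing the gate fully open with the bar still held up, then lower the bar onto its rest without dropping it and let go. The catch sits at a different height every time, so feel for it: neither strain the bar against the lip nor jam it up hard into the rubber buffer above, do not slam the gate, and leave the other things where they are.

Things in the scene. Friction and masses are not known exactly. Their poses are not given: they have to be found in the camera images.
- bay: guarded sample bay, fixed: white and aluminium box 230 wide, 120 deep, 155 high (mm), clear roof, barred gate in front. Origin on the worktop, middle of the front plane; x points into the bay, y to the left seen from the front, z up. Hinge axis at y = +88; the closed gate (176 wide, 12 to 144 high, 12 thick) lies just behind the front plane and opens forward (to -x)
- hinge_axis (a point): point on the gate's vertical hinge axis, 100 mm above the worktop
- pivot (a point): pivot (brass disc) of the latch bar on the gate's front, 100 mm above the worktop; with the gate closed 9 mm in front of the front plane and 58 mm right of the hinge axis. The steel bar (10 mm high, 6 thick, 0.12 kg with ball) reaches 146 mm to the right of it, past the gate's edge into the catch on the right post. As it tilts the ball must turn in the fingers: a hard pinch adds some N
- ball (a point): centre of the red ball, 26 mm across, by which the bar is lifted: on an 8 mm stem 41 mm in front of the bar, 100 mm right of the pivot, resting 100 mm above the worktop. Gate closed: 158 mm right of the hinge axis, 50 mm before the front plane. Can be pinched from above with the fingers left and right of it (along the gate); only the stem is within 25 mm of it. Turns with gate and bar
- gate (a joint): angle of the gate about its hinge, rad: 0 closed, 1.57 fully open at its stop (the gate then stands square to the front, on the left). Seen from above it opens clockwise. Light friction (about 1 N at the ball), stays where it is left
- latch (a joint): angle of the latch bar, rad: 0 on its rest, grows as the ball is lifted (ball height = 100 mm + 100 mm x sin of it); falls by its own weight. The bar is free of the catch once the ball has risen by 6 to 27 mm (differs every time) and meets the catch's rubber buffer 2 to 3 mm of ball travel later; touching the buffer gently, it is free of the lip
- catch: dark back plate of the catch, 25 x 100 mm, on the right post; origin in its middle, 108 mm up, 102.5 mm right of the bay's middle. It carries a steel keeper of unmeasured height: a lip in front of the bar, 3 to 30 mm above the resting bar's mid-line, and 14.5 mm above the lip's top a rubber buffer (7 N/mm, gives 6 mm). Keep its load well under 12 N; at the ball, buffer force feels 1.3 times as big
- sample_bottle_mid (a point): middle (half-way up) of the small sample bottle, 47 mm across, 92 mm high, standing in the bay: leave alone
- weighing_bottle: low glass weighing bottle with stopper, 41 mm across, 45 mm high, right of the bay's front; origin under its middle: leave alone
- tape: roll of tape, 76 mm across, 24 mm high, lying in front of the bay to the right; origin under its middle: leave alone
- calculator: calculator, 120 x 68 x 16 mm, lying nearest the robot, outside the gate's sweep; origin under its middle: leave alone

How it is judged:
By the outcome, as a careful person would: the job done as asked, in the order asked, and still so for the second after the job is handed in, with the robot touching nothing.
It also fails if it takes over 70 s, if anything falls off the work surface, if the arm or the gripper's body presses on something with over 40 N, if the wrist force passes 120 N, or if a joint passes its speed limit or range.

## Working session

There is one attempt and no reset: what is moved stays moved. The work goes in short steps, each a Python script; the robot and the scene stay as the last script left them, time stands still between calls to the robot, and variables do not carry over. Pictures are saved under pics/ and viewed, at most 10 in all, crops included, and the job is handed in when it is done.

```bash
ls; mkdir -p pics
cat > h.py <<'E'
import numpy as np, cv2
from scipy.spatial.transform import Rotation as R
from rig import bot
def rot(q): return R.from_quat([q[1],q[2],q[3],q[0]])
def cam(name):
    s=bot.read_state(); c=bot.read_camera(name)
    c['f']=200/np.tan(np.radians(c['fovy'])/2)
    if name=='wrist':
        M=np.array(c['mount']); Rt=rot(s['tool_rot']).as_matrix()
        c['R']=Rt@M[:3,:3]; c['e']=Rt@M[:3,3]+np.array(s['ee_pos'])
    else:
        c['e']=np.array(c['eye']); a=np.array(c['attitude']); c['R']=rot(a).as_matrix() if a.shape==(4,) else a
    return c
def rays(c,uv):
    uv=np.atleast_2d(uv).astype(float)
    d=np.c_[(uv[:,0]-c['cx'])/c['f'],(uv[:,1]-c['cy'])/c['f']]
    u=d.copy()
    for _ in range(20): u=d/(1+c['k1']*(u**2).sum(1,keepdims=True))
    return np.c_[u,np.ones(len(u))]
def dep(c,uv):   # point from depth
    uv=np.atleast_2d(uv); z=np.array([c['depth'][int(v),int(u)] for u,v in uv])
    return (rays(c,uv)*z[:,None])@c['R'].T+c['e']
def plane(c,uv,z):
    d=rays(c,uv)@c['R'].T; return c['e']+d*((z-c['e'][2])/d[:,2])[:,None]
def two(c1,p1,c2,p2):
    d1=(rays(c1,p1)@c1['R'].T)[0]; d2=(rays(c2,p2)@c2['R'].T)[0]
    t=np.linalg.lstsq(np.c_[d1,-d2],c2['e']-c1['e'],rcond=None)[0]
    a=c1['e']+t[0]*d1;b=c2['e']+t[1]*d2
    return (a+b)/2,np.linalg.norm(a-b)
def red(c):
    h=cv2.cvtColor(c['image'],cv2.COLOR_BGR2HSV)
    m=(((h[...,0]<8)|(h[...,0]>172))&(h[...,1]>140)&(h[...,2]>60)).astype(np.uint8)
    n,l,s,ce=cv2.connectedComponentsWithStats(m)
    return [(s[i].tolist(),ce[i].round(1).tolist()) for i in range(1,n) if s[i,4]>25]
E
python3 - <<'E'
from h import *
for n in ['scene','top','wrist']:
    c=cam(n); cv2.imwrite(f'pics/{n}0.png',c['image']); print(n,c['e'],c['R'].round(3).tolist(),c['f'],c['k1'],red(c))
s=bot.read_state();print(s)
E
```

```text
pics
scene [ -91.0189931  -502.64233809  553.28490125] [[0.452, -0.518, 0.726], [-0.892, -0.239, 0.384], [-0.026, -0.821, -0.57]] 474.64115275779807 -0.12342068506156798 [([485, 78, 27, 30, 124], [499.2, 91.9]), ([166, 130, 13, 18, 169], [171.6, 138.6]), ([329, 172, 14, 14, 162], [335.4, 178.6])]
top [ 365.30767288 -168.26147065  921.33357143] [[0.023, -0.983, 0.183], [-1.0, -0.02, 0.02], [-0.016, -0.183, -0.983]] 432.00430541092373 -0.0998481055960153 [([231, 51, 11, 7, 55], [235.3, 53.5]), ([153, 177, 12, 15, 123], [158.6, 184.0]), ([342, 177, 12, 13, 124], [347.4, 183.0]), ([593, 334, 18, 49, 195], [601.7, 358.0])]
wrist [143.58597187 536.70325532 372.86666749] [[0.391, 0.877, 0.281], [0.921, -0.372, -0.12], [-0.001, 0.305, -0.952]] 357.82790137411723 -0.036978287141145615 []
{'clock': 0.15, 'joint_positions': array([ 1.10342619e+00,  3.00336139e-01,  1.52145138e+00,  1.35383596e-06,
        1.32070410e+00, -6.66049140e-02]), 'qvel': array([-5.76699570e-04, -1.38115663e-03, -1.13636996e-03,  8.39746410e-05,
        2.47006026e-03, -1.98630432e-03]), 'effort': array([ 1.86470235e-03, -5.43666852e+01, -3.61890829e+01, -1.39628460e-05,
        3.14845740e-03, -4.30959017e-05]), 'ee_pos': array([214.49703976, 506.26771774, 249.85021232]), 'tool_rot': array([-1.19217874e-04,  1.99044443e-01,  9.79990361e-01, -4.33383440e-04]), 'ft_force': array([-0.24390863,  0.5403976 , -0.33625017]), 'moment': array([ 0.0368293 , -0.02878952,  0.03113974]), 'grip_force': 0.0, 'grip_width': 85.0233847400977}
```

View pics/scene0.png

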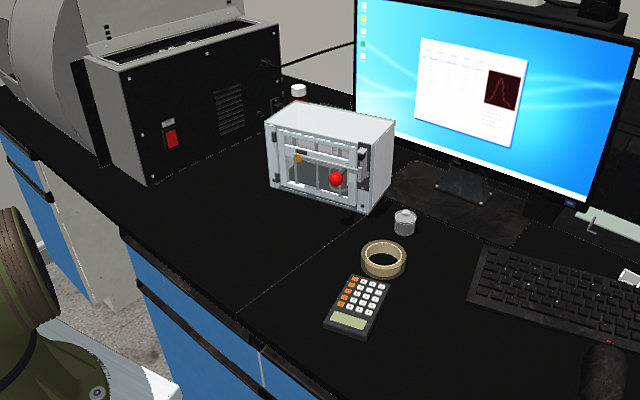

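View pics/top0.png

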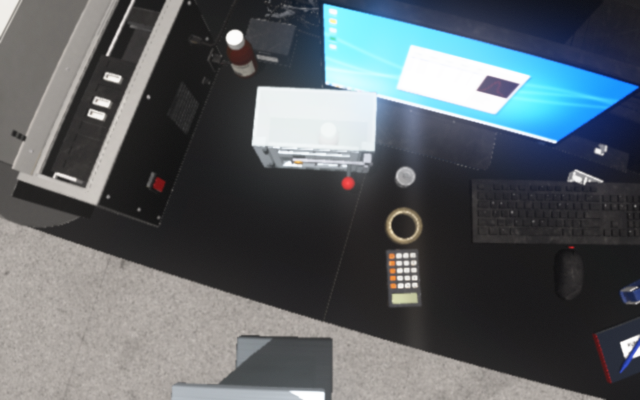

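The scene view shows the ball at (335,179), the brass pivot near (297,157), and the bay's front facing the robot. The top view shows the ball at (347,183), brass near (297,162), the roof spanning (253–378, 86–170), the tape at (404,226) and the calculator at (405,277).

Run:
```python
from h import *
s=cam('scene');t=cam('top')
b,e=two(s,[335.4,178.6],t,[347.4,183]); print('ball',b,e)
def brass(c,x0,y0,w):
    h=cv2.cvtColor(c['image'],cv2.COLOR_BGR2HSV)[y0-w:y0+w,x0-w:x0+w]
    m=((h[...,0]>10)&(h[...,0]<28)&(h[...,1]>110)&(h[...,2]>70)).astype(np.uint8)
    n,l,st,ce=cv2.connectedComponentsWithStats(m);i=1+st[1:,4].argmax();print(st[i]);return ce[i]+[x0-w,y0-w]
ps,pt=brass(s,297,157,12),brass(t,297,162,12);print(ps,pt)
p,e=two(s,ps,t,pt);print('pivot',p,e)
v=(b-p)[:2]; print('dist',np.linalg.norm(v)); yaw=np.arctan2(v[1],v[0])-np.arctan2(-100,-41); print('yaw',(yaw+np.pi)%(2*np.pi)-np.pi)
for c in (s,t):
    vv,uu=np.mgrid[0:400,0:640]; uv=np.c_[uu.ravel(),vv.ravel()]; P=dep(c,uv)
    k=(abs(P[:,2]-155)<6)&(np.linalg.norm(P[:,:2]-b[:2],axis=1)<260)&(c['depth'].ravel()>0)
    Q=P[k]; print(k.sum(),Q[:,2].mean()); r=cv2.minAreaRect(Q[:,:2].astype(np.float32)); print(r,cv2.boxPoints(r).round(1).tolist())
for n,uv in [('tape',[404,226]),('calc',[405,277]),('weigh',[404,177])]: print(n,plane(t,uv,20))
```

```text
ball [ 563.46820762 -195.891509     97.03186707] 0.2011781299989869
[ 9  8  8  9 54]
[10 12  6  1  6]
[297.68518519 157.25925926] [297.5 162. ]
pivot [604.35103523 -96.27228195  96.51527827] 0.6646713889237739
dist 107.68192044482807
yaw -0.00033462900565028875
4008 153.17450889330595
((682.777587890625, -217.22885131835938), (403.313720703125, 157.3372802734375), 86.65470886230469) [[592.5, -414.0], [749.5, -423.1000061035156], [773.0999755859375, -20.5], [616.0, -11.300000190734863]]
7765 155.04107763509037
((675.4154663085938, -212.1342010498047), (401.12078857421875, 161.78443908691406), 82.4641342163086) [[568.9000244140625, -400.3999938964844], [729.2999877929688, -421.6000061035156], [781.9000244140625, -23.899999618530273], [621.5, -2.700000047683716]]
tape [[ 491.56382913 -319.00891549   20.        ]]
calc [[ 385.26344713 -320.38700714   20.        ]]
weigh [[ 597.83404265 -320.16192426   20.        ]]
```

Run:
```python
from h import *
t=cam('top')
vv,uu=np.mgrid[0:400,0:640]; P=dep(t,np.c_[uu.ravel(),vv.ravel()])
m=((abs(P[:,2]-155)<5)&(P[:,0]<745)&(P[:,1]>-260)&(P[:,1]<0)&(P[:,0]>590)).reshape(400,640).astype(np.uint8)
n,l,st,ce=cv2.connectedComponentsWithStats(m); i=1+st[1:,4].argmax()
Q=P[(l==i).ravel()][:,:2].astype(np.float32); r=cv2.minAreaRect(Q); print(st[i],r,cv2.boxPoints(r).round(1).tolist())
q=[0,0,1,0]
# ik of path
for k in np.linspace(0,1.57,5):
    a=-k; qq=(R.from_euler('z',a)*rot(q)).as_quat(); qq=[qq[3],*qq[:3]]
    h=np.array([613,-38]); p=h+R.from_euler('z',a).as_matrix()[:2,:2]@[-50,-158]
    print(p.round(), [None if j is None else np.round(j,2) for j in [bot.ik([*p,120],qq)]])
bot.move_to([430,-196,330],q)
for k,p in enumerate([[430,-196,330],[500,-110,300]]):
    if k: bot.servo_line(p)
    bot.dwell(.3); c=cam('wrist'); cv2.imwrite(f'pics/w{k}.png',c['image']); np.save(f'w{k}.npy',{x:c[x] for x in c},allow_pickle=True); print(red(c))
print(bot.read_state()['clock'],bot.read_state()['ft_force'])
```

```text
[ 252   87  125   68 7308] ((674.7418212890625, -130.50131225585938), (233.01329040527344, 125.20157623291016), 86.85254669189453) [[605.7999877929688, -243.39999389648438], [730.9000244140625, -250.3000030517578], [743.5999755859375, -17.600000381469727], [618.5999755859375, -10.699999809265137]]
[ 563. -196.] [array([-0.4 ,  0.53,  1.51, -0.  ,  1.1 , -1.97])]
[ 506. -165.] [array([-0.38,  0.41,  1.7 , -0.  ,  1.03, -1.56])]
[ 466. -114.] [array([-0.32,  0.3 ,  1.85, -0.  ,  0.99, -1.1 ])]
[448. -52.] [array([-0.2 ,  0.25,  1.93, -0.  ,  0.97, -0.59])]
[455.  12.] [array([-0.05,  0.25,  1.91, -0.  ,  0.97, -0.06])]
[([629, 262, 11, 23, 151], [635.6, 274.2]), ([308, 273, 22, 23, 386], [317.9, 284.0])]
[([593, 214, 41, 35, 835], [612.6, 230.3]), ([219, 226, 24, 24, 419], [229.9, 237.0])]
4.5333 [ 0.11131574 -0.52907657  0.3626951 ]
```

View pics/w0.png

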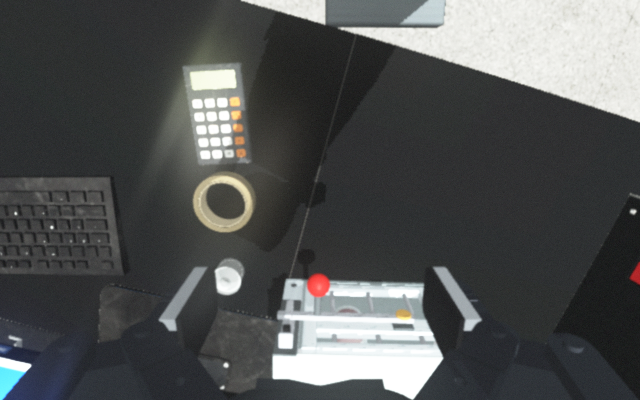

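View pics/w1.png

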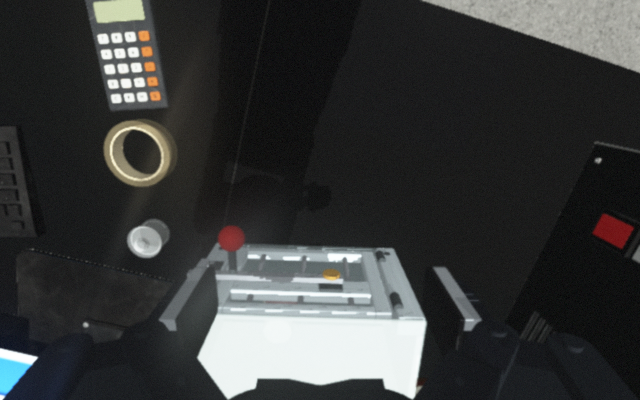

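The wrist views show the ball at (318,284) and (230,237), and the brass disc at (404,313) and (332,273). The gate front faces the robot and the fingers are clear of everything.

Run:
```python
from h import *
W=[np.load(f'w{k}.npy',allow_pickle=True).item() for k in (0,1)]
def brass(c,x0,y0,w=14):
    h=cv2.cvtColor(c['image'],cv2.COLOR_BGR2HSV)[y0-w:y0+w,x0-w:x0+w]
    m=((h[...,0]>10)&(h[...,0]<28)&(h[...,1]>110)&(h[...,2]>70)).astype(np.uint8)
    n,l,st,ce=cv2.connectedComponentsWithStats(m);i=1+st[1:,4].argmax();print(st[i]);return ce[i]+[x0-w,y0-w]
pb=[brass(W[0],404,313),brass(W[1],332,273)];print(pb)
b,e=two(W[0],[317.9,284],W[1],[229.9,237]);p,e2=two(W[0],pb[0],W[1],pb[1])
v=(b-p)[:2];y=np.arctan2(v[1],v[0])-np.arctan2(-100,-41)
print('ball',b,e,'pivot',p,e2,np.linalg.norm(v),(y+np.pi)%(2*np.pi)-np.pi)
for c in W:
    vv,uu=np.mgrid[0:400,0:640]; P=dep(c,np.c_[uu.ravel(),vv.ravel()])
    m=((abs(P[:,2]-155)<5)&(P[:,0]<745)&(P[:,1]>-260)&(P[:,1]<0)&(P[:,0]>590)).reshape(400,640).astype(np.uint8)
    n,l,st,ce=cv2.connectedComponentsWithStats(m); i=1+st[1:,4].argmax()
    Q=P[(l==i).ravel()]; 
    # front edge: min x per y-bin
    bins=np.arange(-235,-20,5); ed=[(yy,Q[abs(Q[:,1]-yy)<2.5,0].min()) for yy in bins if (abs(Q[:,1]-yy)<2.5).sum()>3]
    ed=np.array(ed); 
    f=np.polyfit(ed[:,0],ed[:,1],1)
    r=abs(np.polyval(f,ed[:,0])-ed[:,1])<4; f=np.polyfit(ed[r,0],ed[r,1],1)
    print(st[i],'front edge slope',f,'yaw',-np.arctan(f[0]),len(ed),r.sum(),Q[:,1].min(),Q[:,1].max())
    # visible ball depth check
```

```text
[ 7 11 13  8 89]
[  5  10  17  10 128]
[array([402.84269663, 313.86516854]), array([330.8984375, 273.953125 ])]
ball [ 561.67860292 -198.21640209  102.73456937] 0.14232601722084162 pivot [604.83228562 -99.22166557  97.61413426] 0.4488467725103312 107.99165795926227 -0.021985404544020426
[ 273  348  170   51 4696] front edge slope [5.06998317e-02 6.22610608e+02] yaw -0.050656457748418704 34 34 -245.5258227651076 -69.27572226873988
[  198   313   228    86 14510] front edge slope [-4.63283355e-03  6.17954313e+02] yaw 0.004632800404251134 41 23 -224.18275076350886 -16.220028058186358
```

```bash
cat >> h.py <<'E'
def F(n=8):
    a=[]
    for _ in range(n): bot.dwell(.015); a.append(bot.read_state()['ft_force'])
    return np.mean(a,0)
YAW=-0.035
def quat(r): a=r.as_quat(); return [a[3],*a[:3]]
def att(gate,lat=0): return quat(R.from_euler('z',YAW-gate)*R.from_euler('x',-lat)*rot([0,0,1,0]))
E
python3 - <<'E'
from h import *
q=att(0)
bot.move_gripper(56,20)
bot.move_to([562.5,-197,190],q)
print(F())
print(bot.servo_line([562.5,-197,101],q,80,until_force=4))
f0=F();print(f0)
np.save('f0.npy',f0)
bot.move_gripper(31,20); print(F()-f0)
bot.move_gripper(15,20); s=bot.read_state(); print(F()-f0,s['grip_width'],s['grip_force'],s['ee_pos'],s['clock'])
c=cam('scene'); cv2.imwrite('pics/s1.png',cv2.resize(c['image'][90:230,220:420],(800,560)))
E
```

```text
[0.42958427 0.12113921 0.13638524]
False
[-0.14017109 -0.22747132 -0.37941259]
[-0.05284058  0.12766051  0.00219955]
[-1.57076221 -4.68858977  1.51083426] 24.46829268897519 19.704042971134186 [ 562.42869444 -197.59089169  101.16055751] 7.85
```

View pics/s1.png

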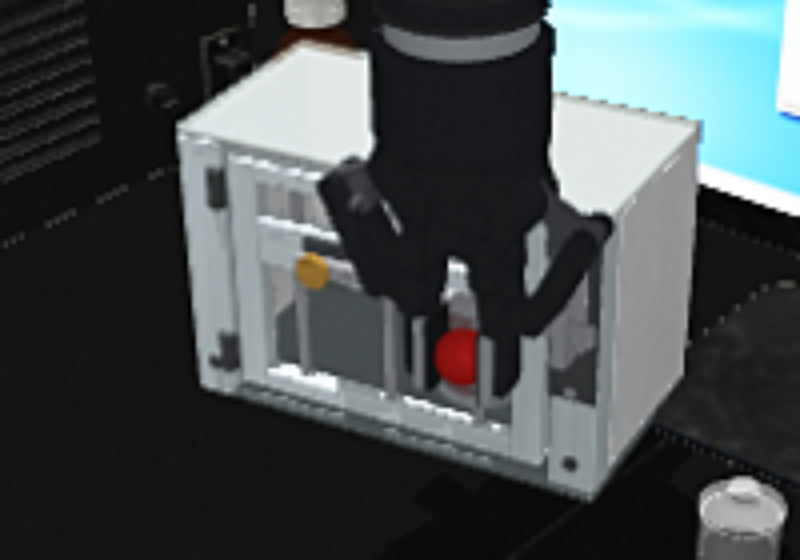

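The crop shows the ball (465,357) pinched between the two fingertips with the gate closed. There is a 4.7 N sideways preload, so I'll relax that and then lift while feeling for the buffer.

```bash
cat >> h.py <<'E'
def relax(f0,k=8.,n=3,axes=(0,1)):
    for _ in range(n):
        f=F()-f0; 
        if max(abs(f[a]) for a in axes)<1.2: break
        s=bot.read_state(); p=np.load('cmd.npy'); 
        for a in axes: p[a]+=np.clip(f[a]/k,-1,1)
        bot.servo_line(p,None,20); np.save('cmd.npy',p)
    return F()-f0
E
python3 - <<'E'
from h import *
f0=np.load('f0.npy'); np.save('cmd.npy',[562.5,-197,101.])
print('relaxed',relax(f0))
b0=np.load('cmd.npy'); np.save('b0.npy',b0); base=F()
Ry=R.from_euler('z',YAW).as_matrix()
def pose(h):
    l=np.arcsin(h/100); return b0+Ry@[0,100*(1-np.cos(l)),h],l
h=0
for h in np.arange(1,6.1,1):
    p,l=pose(h); 
    st=bot.servo_line(p,att(0,l),12,until_force=4); print(h,st,(F(5)-f0).round(2))
    if st: break
s=bot.read_state();print(b0,s['ee_pos'],s['clock'],s['grip_width']); np.save('h.npy',h)
E
```

```text
relaxed [ 0.01510751 -1.12366327  2.62167613]
1.0 False [ 0.41 -1.27 -0.49]
2.0 False [-0.49 -0.56 -0.32]
3.0 False [-0.47 -1.11 -0.89]
4.0 False [ 0.12 -0.56 -0.25]
5.0 False [ 0.4  -0.36 -0.57]
6.0 False [ 0.18  0.2  -0.6 ]
[ 562.29642105 -197.63826911  101.        ] [ 562.31658152 -197.44893476  107.01819271] 10.8167 24.57001944948487
```

Run:
```python
from h import *
f0=np.load('f0.npy'); b0=np.load('b0.npy'); Ry=R.from_euler('z',YAW).as_matrix()
def pose(h):
    l=np.arcsin(h/100); return b0+Ry@[0,100*(1-np.cos(l)),h],l
for h in np.arange(6.5,31,.5):
    p,l=pose(h); st=bot.servo_line(p,att(0,l),8,until_force=3); f=F(5)-f0
    if h%2==0 or f[2]<-1.6 or st: print(h,st,f.round(2))
    if f[2]<-2.6: break
s=bot.read_state();print(s['ee_pos'],s['clock'],s['grip_width']); np.save('h.npy',h)
```

```text
8.0 False [ 0.87  1.09 -0.51]
10.0 False [ 1.3   1.62 -0.66]
12.0 False [ 1.47  3.07 -0.94]
14.0 False [ 1.42  3.53 -0.93]
16.0 False [ 1.84  4.31 -1.35]
17.0 False [ 2.24  5.   -1.66]
18.0 False [ 1.82  4.72 -1.42]
18.5 False [ 2.22  5.42 -1.87]
19.0 False [ 2.37  4.94 -2.13]
19.5 False [ 3.66  4.02 -4.6 ]
[ 562.30610588 -195.70452953  120.23716831] 19.8167 24.28008158543814
```

Run:
```python
from h import *
f0=np.load('f0.npy'); b0=np.load('b0.npy'); Ry=R.from_euler('z',YAW).as_matrix()
h=18.3; l=np.arcsin(h/100); p=b0+Ry@[0,100*(1-np.cos(l)),h]
bot.servo_line(p,att(0,l),8); np.save('cmd.npy',p); print((F()-f0).round(2)); print(relax(f0).round(2))
p=np.load('cmd.npy'); print(p-b0)
# swing by small steps about the estimated hinge
hin=b0[:2]+(Ry@[50,158,0])[:2]; rad=p[:2]-hin; np.save('swing.npy',[*hin,*p]); 
off=np.zeros(2)
for g in np.arange(.01,.121,.01):
    Rz=R.from_euler('z',-g).as_matrix()[:2,:2]; u=Rz@rad/np.linalg.norm(rad)
    q=hin+Rz@rad+off
    st=bot.servo_line([*q,p[2]],att(g,l),12,until_force=5); f=F(5)-f0
    t=np.array([u[1],-u[0]])   # direction of motion for clockwise
    print(g.round(2),st,'rad',(f[:2]@u).round(2),'tan',(f[:2]@t).round(2),'z',f[2].round(2))
    if st or abs(f[:2]@t)>4: break
    off=off+u*np.clip((f[:2]@u)/10,-.5,.5)
s=bot.read_state();print(hin,s['ee_pos'],s['clock'],s['grip_width'],off,g); np.save('g.npy',[g,l,*off])
```

```text
[ 2.23  5.69 -1.75]
[ 0.76 -0.69 -0.76]
[ 0.06389212  1.66794118 18.3       ]
0.01 False rad -0.96 tan -0.29 z -0.83
0.02 False rad -1.19 tan 0.23 z -0.91
0.03 False rad -1.14 tan -0.17 z -0.57
0.04 False rad 0.41 tan 0.44 z -0.42
0.05 False rad 0.95 tan -0.16 z -0.81
0.06 False rad 0.28 tan 0.44 z -0.53
0.07 False rad -0.71 tan 0.06 z -0.41
0.08 False rad -0.77 tan 0.21 z -0.8
0.09 False rad 0.09 tan -0.19 z -0.64
0.1 False rad 0.23 tan 0.23 z -0.68
0.11 False rad 0.08 tan 0.09 z -0.31
0.12 False rad -0.7 tan -0.23 z -1.24
[617.7946702  -41.48467696] [ 544.3454937  -187.92105862  119.30386705] 25.9333 24.48348899099948 [0.12906368 0.31770671] 0.12
```

Run:
```python
from h import *
c=cam('scene'); cv2.imwrite('pics/s2.png',cv2.resize(c['image'][90:230,220:420],(800,560)))
```

```text
(no output)
```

View pics/s2.png

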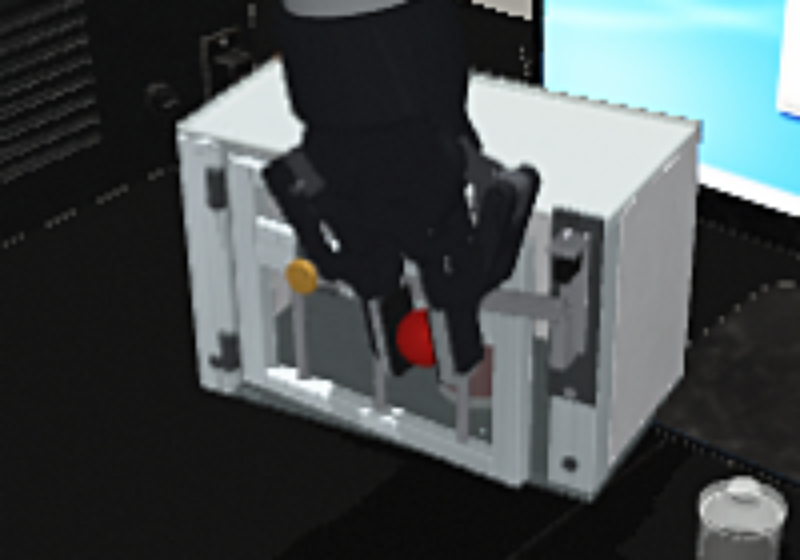

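The crop shows the gate ajar, swinging with the ball, and the bar held up in front of the keeper. I'll keep swinging.

Run:
```python
from h import *
f0=np.load('f0.npy'); sw=np.load('swing.npy'); hin,p=sw[:2],sw[2:]; g,l,*off=np.load('g.npy'); off=np.array(off); rad=p[:2]-hin
hist=[]
for g in np.r_[np.arange(.16,1.50,.06),np.arange(1.50,1.66,.015)]:
    Rz=R.from_euler('z',-g).as_matrix()[:2,:2]; u=Rz@rad/np.linalg.norm(rad); t=np.array([u[1],-u[0]])
    q=hin+Rz@rad+off
    st=bot.servo_line([*q,p[2]],att(g,l),40 if g<1.45 else 12,until_force=6); f=F(5)-f0
    print(g.round(3),st,'rad',(f[:2]@u).round(2),'tan',(f[:2]@t).round(2),'z',f[2].round(2))
    if (st and g<1.45) or f[:2]@t<-2.5: break
    off=off+u*np.clip((f[:2]@u)/10,-.6,.6)
s=bot.read_state();print(s['ee_pos'],s['clock'],s['grip_width'],off,g); np.save('g.npy',[g,l,*off])
c=cam('top'); cv2.imwrite('pics/t2.png',cv2.resize(c['image'][70:270,220:440],(660,600)))
```

```text
0.16 False rad -0.55 tan -0.01 z -0.65
0.22 False rad -0.82 tan -0.16 z -0.46
0.28 False rad -0.85 tan 0.27 z -0.64
0.34 False rad -0.76 tan 0.06 z -0.88
0.4 False rad -1.25 tan 0.13 z -0.49
0.46 False rad -0.32 tan 0.02 z -0.51
0.52 False rad -0.24 tan 0.65 z -0.63
0.58 False rad -0.9 tan 0.24 z -0.7
0.64 False rad -0.75 tan 0.51 z -0.39
0.7 False rad -1.39 tan 0.57 z -0.9
0.76 False rad -0.17 tan 0.51 z -0.15
0.82 False rad -0.59 tan 0.12 z -0.51
0.88 False rad -1.51 tan 0.26 z -0.64
0.94 False rad -0.45 tan 0.2 z -0.42
1.0 False rad -0.38 tan 0.39 z -0.21
1.06 False rad -0.12 tan 0.4 z -0.76
1.12 False rad -1.25 tan 0.65 z -1.17
1.18 False rad -1.19 tan 0.54 z -0.81
1.24 False rad -0.69 tan 0.62 z -1.03
1.3 False rad -0.55 tan 0.27 z -0.62
1.36 False rad -1.03 tan 0.35 z -0.71
1.42 False rad -0.32 tan 0.33 z -0.87
1.48 False rad -0.51 tan 0.71 z -0.92
1.5 False rad -0.14 tan 0.34 z -0.79
1.515 False rad -0.09 tan 0.61 z -0.43
1.53 False rad -0.57 tan 0.54 z -0.98
1.545 False rad 0.03 tan 0.06 z -0.58
1.56 False rad -0.09 tan 0.62 z -0.92
1.575 True rad -2.19 tan -2.94 z -0.34
[464.78080874  14.70454006 118.91292237] 40.1917 24.553304360151596 [1.61297187 0.91780872] 1.5749999999999995
```

View pics/t2.png

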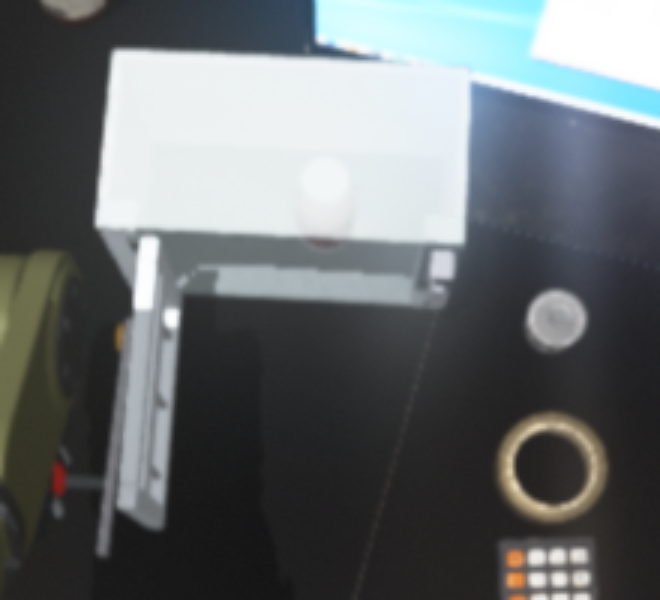

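The top crop shows the gate square to the front on the left, at its stop. The ball is still held at (60,480). Next I lower the bar.

Run:
```python
from h import *
f0=np.load('f0.npy'); sw=np.load('swing.npy'); hin,p=sw[:2],sw[2:]; g,l,*off=np.load('g.npy'); off=np.array(off); rad=p[:2]-hin
g=1.572
b0=np.load('b0.npy'); Rz=R.from_euler('z',-g).as_matrix()[:2,:2]; c0=hin+Rz@rad+off
rdir=R.from_euler('z',YAW-g).as_matrix()[:2,:2]@[0,-1]; h0=18.3; o=0; tdir=np.array([rdir[1],-rdir[0]])
for h in np.r_[np.arange(17,2,-1.),np.arange(2,-3,-.4)]:
    ll=np.arcsin(h/100); d=100*(np.cos(ll)-np.cos(l))+o
    st=bot.servo_line([*(c0+rdir*d),p[2]+h-h0],att(g,ll),15 if h>2 else 8,until_force=5); f=F(5)-f0
    o+=np.clip(f[:2]@rdir/10,-.5,.5)
    if h<3 or h%4==0: print(round(h,1),st,'rad',(f[:2]@rdir).round(2),'tan',(f[:2]@tdir).round(2),'z',f[2].round(2))
    if f[2]>1.8 : break
s=bot.read_state();print(s['ee_pos'],s['clock'],s['grip_width'])
c=cam('scene'); cv2.imwrite('pics/s3.png',cv2.resize(c['image'][90:250,160:400],(800,533)))
```

```text
16.0 False rad 0.24 tan -5.06 z -0.43
12.0 False rad 0.09 tan -5.24 z -0.42
8.0 False rad 0.32 tan -5.59 z -0.21
4.0 False rad 0.11 tan -5.84 z -0.65
2.0 False rad -0.1 tan -5.52 z -0.73
1.6 False rad 0.25 tan -5.64 z -0.52
1.2 False rad 0.11 tan -5.87 z -0.6
0.8 False rad -0.05 tan -5.32 z -0.54
0.4 False rad -0.27 tan -5.5 z -0.72
0.0 False rad 1.77 tan -5.92 z 2.64
[463.02975783  14.86183599 101.09598985] 47.2667 24.533976386384513
```

View pics/s3.png

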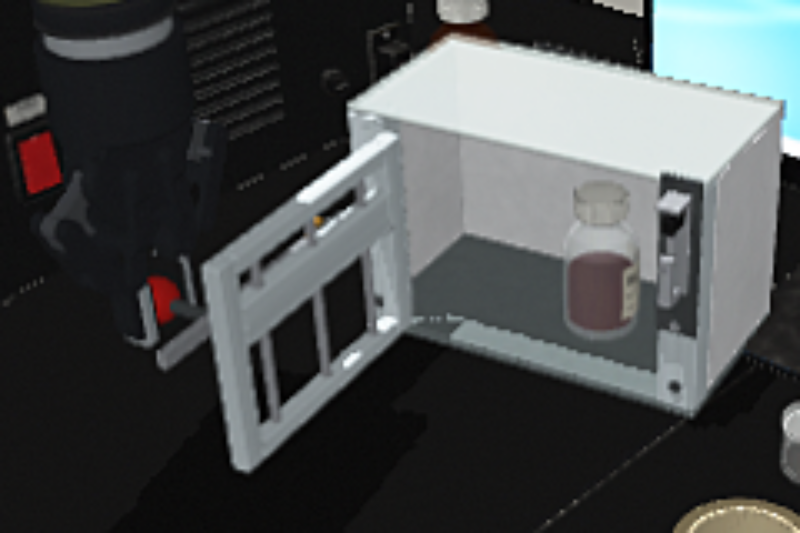

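The crop shows the gate open, the bottle untouched, and the bar level on its rest with the ball at (160,298) still in the fingers. I'll relax the push, release and retreat.

Run:
```python
from h import *
f0=np.load('f0.npy'); s=bot.read_state(); g=1.572
rdir=R.from_euler('z',YAW-g).as_matrix()[:2,:2]@[0,-1]; td=np.array([rdir[1],-rdir[0]])
q=att(g); p=np.array(s['ee_pos']); p[:2]-=td*.4
bot.servo_line(p,q,10); f=F()-f0; print('tan',f[:2]@td,f)
bot.move_gripper(34); bot.move_gripper(56); print((F()-f0).round(2))
p[2]=101.; bot.servo_line(p+[0,0,120],q,70); print(bot.read_state()['clock'])
bot.dwell(.3); c=cam('top'); cv2.imwrite('pics/t3.png',cv2.resize(c['image'][70:270,220:440],(660,600)))
c2=cam('scene'); print([two(c2,a[1],c,b[1]) for a in red(c2) for b in red(c) if two(c2,a[1],c,b[1])[1]<3])
```

```text
tan -0.012819149238023058 [-1.13636116  0.02833088  2.10732254]
[0.03 0.26 0.38]
50.3
[(array([462.9209141 ,  17.41880666,  97.41924044]), np.float64(0.6694476758536697))]
```

View pics/t3.png

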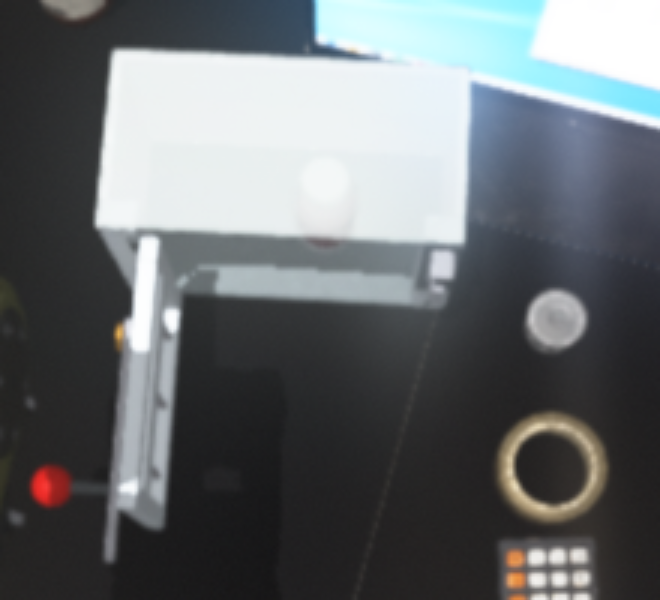

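The top crop shows the gate still at its stop, the bar down, the ball free at (50,487), and everything else where it was.

```bash
python3 -c "
from rig import bot
print(bot.finish_job())"
```

```text
the job is handed in; nothing more can be done
None
```

The gate stands fully open at its stop, the latch bar was lowered onto its rest and released, nothing else was moved, and the job was handed in at about 50 s; no verdict was returned.

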